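Clear the jewellery bench: sort four finds into their places

ROBOT

A 6-joint arm with a two-finger parallel gripper is mounted at the origin on the work surface. World frame = base frame: x ahead of the robot, y to its left, z up, the work surface at z = 0. Lengths are in m, angles in rad, forces in N, time in s.
With the tool pointing down it reaches from about 0.35 to 0.85 m from the base axis. Payload 8.1 kg.
Tool frame: the origin (TCP) lies on the mounting face of the last link; the fingertips stand 186 mm ahead of it and the grasp point (between the pads) lies 167 mm ahead of it; z points along the fingers, y is the line along which they close (so a half turn about z gives the same grasp; the last joint's range is limited). The gripper opens to 93 mm and grips with 3 to 60 N. Pads are 15 mm wide; open, the fingers measure 128 mm over their backs; the gripper's body (75 mm by 188 mm) begins 65 mm behind the grasp point.
Start: joints at [-1.319, 0.13, 1.488, -0, 1.523, -0.085], TCP at [0.198, -0.566, 0.405] pointing down, gripper open.
Joint ranges: [-2.96, 2.96], [-0.89, 2.26], [0.02, 2.5], [-1.34, 4.48], [0, 2.73], [-2.66, 2.66]. Speed limits (rad/s): [2.39, 2.39, 2.79, 3.14, 3.14, 3.14].

INTERFACE

Orientations are given as a rotation vector (axis times angle).
In Python, from plant import read_state, read_camera, camera_params, close_job gives the robot as it stands. The module is installed in compiled form; this text tells all that it offers.
- The arm moves only by the tool servo_tool, never from a script. Its argument "increments" is a list of rows, each an object with "slide": the shift along the tool's x, y, z in mm, a list of three; "dr": the turn, a rotation vector about the tool's x, y, z in rad, a list of three; "jaw": the closure, from 0 (fully open) to 1 (shut). In form: [{"slide": [x, y, z], "dr": [ax, ay, az], "jaw": jaw}, ...]. A call has 1 to 20 rows; each row is the pose to reach, as a shift and turn from the pose commanded when the call began, along the tool's axes at that moment; what a row does not reach only later rows make up. A row lasts 1/10 s, in which the tool goes at most 50 mm and 8.59 degrees, less where a joint would pass 70% of its speed; a pose out of reach is approached as far as the arm can. A call with a gripper value outside its range is refused whole. The fingers move at their own pace and stop on an object; "force" is the grip in N (left out, the last holds). Time passes only in rows, so rows that repeat a pose let the fingers close. It gives the time, the measured TCP pose, the force, the opening and the grip force at its end, in the units of the state.
- read_state(): the state, without advancing time (a new reading comes with each control period).
- read_camera(name): name is "scene" or "top" or "wrist"; returns (picture, depth): 384x512x3 uint8, red, green, blue; 384x512 float32, m along the optical axis (not along the pixel's ray), 0 where there is no reading.
- camera_params(name): a dict with "fx", "fy", "cx", "cy" (pixels), "rvec" (rotation vector, rad) and "tvec" (3), from world to camera coordinates, as OpenCV has them. Camera axes: x right, y down, z forward; pixel columns grow to the right and rows downward; lengths in m; the calibration is good to about 2 mm. A picture is of the moment at which its call begins: read the wrist's pose just before it. camera_params takes no time and is no camera call; for the wrist camera it gives the pose at the moment of the call.
- close_job(): hands the job in; it is judged then, once.
The state is a dict: "t": time; "q": joint angles; "dq": joint speeds; "joint_torque": joint torques, N m; "tool_pos": TCP position; "orientation": TCP orientation; "force": force on the tool from outside, world axes, zero at the start; "wrist_torque": the same for the moment, N m; "opening": finger opening in m; "gripper_force": force on a finger pad.
Only numpy, scipy, OpenCV 4.12 (cv2) and the standard library are available. Lean on these libraries where they do the work, as an engineer would, in place of code of your own. Each camera call takes 0.05 s, during which the arm holds its last target. There are 200 camera calls.

TASK

Tidy the jewellery bench: put the blue ceramic bead in the open bay of the white bead organiser, lay the brass spacer flat on the floor of the glass dish, put the dark wooden toggle down inside the wooden tray, and slip the dark steel ring over the ring cone so that it lies flat on the cone's saucer. Set each piece down gently in its place rather than dropping it, and leave the crimping tool and the orange reel where they are.

Things in the scene. Friction and masses are not known exactly. Their poses are not given: they have to be found in the camera images.
- bead_c (a point): Loose blue ceramic barrel bead standing on its flat end, 25 mm in diameter, 22 mm tall (ends 21 mm in diameter), dark spot on top. The point is its centre, 11 mm above its underside; z is its axis.
- spacer_c (a point): Loose round brass spacer lying flat, 30 mm in diameter, 12 mm tall, with a dark spot on top. The point is its centre, 6 mm above its underside; z is its axis.
- toggle_c (a point): Loose dark wooden toggle bar lying flat, 44 mm long (its x), 18 mm wide (its y), 16 mm tall (its z). The point is its centre, 8 mm above its underside.
- ring_c (a point): Loose dark steel ring lying flat, 30 mm outside diameter, 23 mm inside diameter, 9 mm tall. The point is its centre, 4.5 mm above its underside; z is its axis.
- organiser_bay (a point): Centre of the open bay's floor (3 mm above the bench) in the white plastic bead organiser, a fixed low box 140 mm long (its x) by 100 mm wide (its y), walls 3 mm thick and 18 mm high. The half towards its -x is the open bay, 65 mm (x) by 94 mm (y) inside; the other half is full of small beads under a clear lid slid over it (up to 24 mm high). x and y of this point are those of the box; the box's centre lies 34 mm along +x.
- dish_floor (a point): Centre of the inner floor (5 mm above the bench) of the fixed round clear glass dish: 92 mm outside diameter at the foot, 106 mm at the rim, wall 4 mm, rim 20 mm above the bench; inner floor about 84 mm across.
- tray_floor (a point): Centre of the inner floor (6 mm above the bench) of the fixed square wooden tray, 110 by 110 mm outside (sides along its x and y), walls 6 mm thick, rim 20 mm above the bench; 98 mm square inside.
- cone_saucer (a point): Centre of the flat top of the saucer (8 mm above the bench) of the fixed white ceramic ring cone: a flat round saucer 72 mm in diameter and 8 mm thick with a slim cone standing at its centre, 14 mm in diameter at the saucer and 5 mm at its tip, which is 60 mm above the bench. The point lies on the cone's axis; z is up.
- crimper: Loose stainless crimping tool lying on the bench, about 145 mm long (its x, jaws to +x), 50 mm wide and 12 mm high, not part of the work. Origin between the handles, on its underside.
- reel: Loose orange plastic reel standing on its flange, 50 mm in diameter, 26 mm tall, not part of the work. Origin at the centre of its underside.
Mind the look-alikes: they are no part of the job. What is meant by the part that bears toggle_c is not red, and is the smaller of those in its own colour. Of the things that look like the part that bears bead_c, take the one that is farthest to the robot's right at the start.

How it is judged:
By the outcome, as a careful person would: the job done as asked, in the order asked, and still so for the second after the job is handed in, with the robot touching nothing.
It also fails if it takes over 104 s, if anything falls off the work surface, if the arm or the gripper's body presses on something with over 40 N, if the wrist force passes 120 N, or if a joint passes its speed limit or range.

## Working session

There is one attempt and no reset: what is moved stays moved. The work goes in short steps, Python scripts to look and compute and a tool call to move; the robot and the scene stay as the last step left them, time stands still between calls to the robot, and variables do not carry over. Pictures are saved under pics/ and viewed, at most 14 in all, crops included, and the job is handed in when it is done.

Besides the shell and the picture viewer there is one more tool, called after "Request:" as name([rows], argument=value, ...), one row to a line, values as JSON. servo_tool: Moves the arm, as the interface text tells. Its arguments: {"type":"object","properties":{"increments":{"type":"array"},"force":{"type":"number"}},"required":["increments"]}

```bash
mkdir -p pics; cat > h.py <<'E'
import numpy as np, cv2
from plant import read_state, read_camera, camera_params
from scipy.spatial.transform import Rotation as R
def grab(n):
    p=camera_params(n); im,d=read_camera(n); np.savez(f'{n}.npz',im=im,d=d,**p); return im,d,p
def load(n):
    z=np.load(f'{n}.npz'); return z['im'],z['d'],z
def ray(p,u,v,h):
    Rm=R.from_rotvec(p['rvec']).as_matrix(); c=-Rm.T@np.array(p['tvec'])
    r=Rm.T@np.array([(u-p['cx'])/p['fx'],(v-p['cy'])/p['fy'],1.]); return c+r*(h-c[2])/r[2]
def cloud(p,d):
    Rm=R.from_rotvec(p['rvec']).as_matrix(); v,u=np.mgrid[:384,:512]
    X=np.stack([(u-p['cx'])/p['fx']*d,(v-p['cy'])/p['fy']*d,d],-1)
    return (X-np.array(p['tvec']))@Rm
def save(n,im,s=None): cv2.imwrite(f'pics/{n}.png',cv2.cvtColor(im if s is None else cv2.resize(im,None,fx=s,fy=s,interpolation=cv2.INTER_CUBIC),cv2.COLOR_RGB2BGR))
E
python3 - <<'E'
from h import *
s=read_state(); print(s)
for n in('scene','top'):
    im,d,p=grab(n); save(n,im,1.5)
    print(n,p, ray(p,256,192,0))
E
```

```text
{'t': 0.0, 'q': array([-1.31940925e+00,  1.31117514e-01,  1.48926023e+00, -1.39597138e-05,
        1.52298540e+00, -8.53956517e-02]), 'dq': array([-0.0015553 , -0.00213566,  0.00064027,  0.0003207 , -0.0012949 ,
        0.00033771]), 'joint_torque': array([ 1.94490975e-03, -5.59836566e+01, -4.91759026e+01,  7.69124413e-02,
        3.52145894e-02, -9.81356402e-05]), 'tool_pos': array([ 0.19823602, -0.56606677,  0.40372368]), 'orientation': array([-3.09541837e+00, -5.26226046e-01,  2.52236844e-04]), 'force': array([-0.04765371,  0.34124015, -0.22609897]), 'wrist_torque': array([-0.04624904,  0.01720511,  0.04761064]), 'gripper_force': 0.0, 'opening': 0.09301546631535494}
scene {'fx': 348.89790928841967, 'fy': 348.89790928841967, 'cx': 249.6436598052292, 'cy': 192.37041029660074, 'rvec': array([ 0.95747686,  2.30074287, -1.24469195]), 'tvec': array([ 0.35434425, -0.14570648,  1.15194996])} [ 0.42096169 -0.05531222  0.        ]
top {'fx': 398.67120797256564, 'fy': 398.67120797256564, 'cx': 256.0375373949105, 'cy': 191.26127159209344, 'rvec': array([ 2.15359041, -2.10644407,  0.23601435]), 'tvec': array([-0.01313857,  0.5191422 ,  0.88676421])} [ 0.5275325  -0.00279848  0.        ]
```

View pics/top.png

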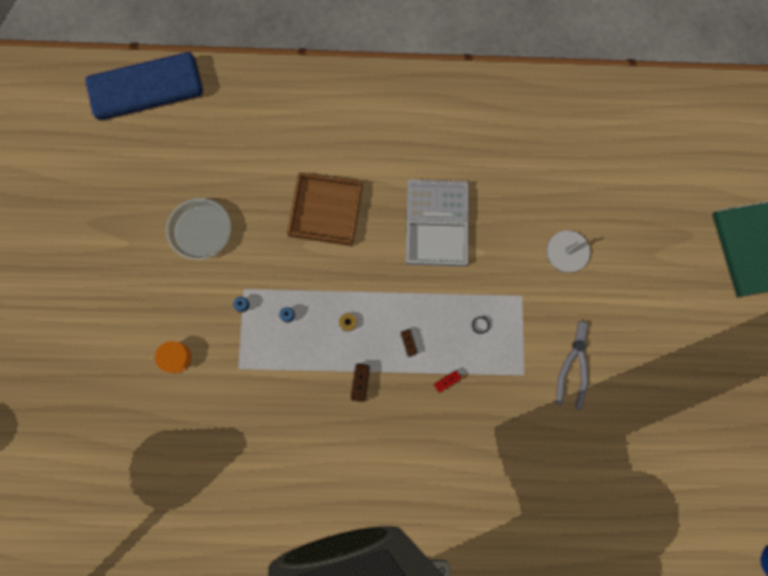

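View pics/scene.png

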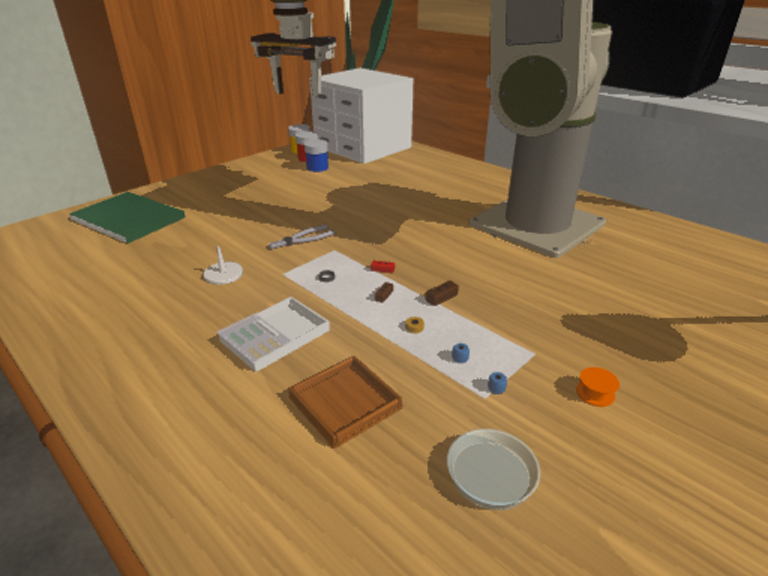

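Top view (1.5× pixels) shows these candidates:
- **Bead:** blue beads at (241,304) and (287,314). I choose (287,314), the one farther to the robot's right.
- **Toggle:** small brown (409,342), large brown (361,382) and red (448,380). I choose the small brown one.
- **Only one of each:** brass spacer (348,322), ring (481,325).
- **Fixtures:** dish (199,228), tray (326,208), organiser (437,222), cone (569,250).

Next come the measurements and the close crop.

```bash
python3 - <<'E'
from h import *
im,d,p=load('top')
save('crop',im[185:275,150:360],3.6)
C=cloud(p,d); hsv=cv2.cvtColor(im,cv2.COLOR_RGB2HSV)
for n,(u,v) in dict(bead=(287,314),bead2=(241,304),spacer=(348,322),toggle=(409,342),bigt=(361,382),ring=(481,325),mat=(450,350),dish=(199,228),tray=(326,208),bay=(437,243),lid=(437,195),saucer=(560,255),reel=(173,357)).items():
    u=round(u/1.5);v=round(v/1.5); print(n,C[v,u].round(4),hsv[v,u],C[v-2:v+3,u-2:u+3,2].max().round(4))
E
```

```text
bead [0.4779 0.1526 0.0218] [106 127  54] 0.0224
bead2 [0.491  0.2252 0.0203] [104 130  98] 0.0227
spacer [0.4672 0.0545 0.0107] [ 16 103  37] 0.0137
toggle [ 0.4376 -0.0451  0.0133] [ 11 171  61] 0.0172
bigt [0.3717 0.0301 0.0168] [ 13 177  52] 0.0226
ring [ 0.469  -0.1643 -0.0013] [ 18   8 151] 0.0021
mat [ 4.283e-01 -1.121e-01  2.000e-04] [ 20  10 148] 0.0026
dish [0.6204 0.3061 0.0059] [ 30  13 122] 0.0059
tray [0.6612 0.0987 0.0031] [ 14 159 111] 0.0087
bay [ 0.606  -0.0893  0.0034] [ 23   7 149] 0.0043
lid [ 0.6852 -0.0874  0.0183] [165   4 126] 0.9706
saucer [ 0.5891 -0.2946  0.0095] [ 17  12 150] 0.011
reel [0.4047 0.3259 0.0247] [ 14 224 158] 0.0274
```

View pics/crop.png

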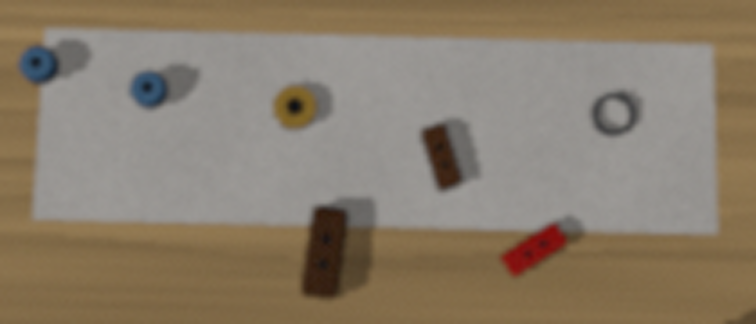

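The crop shows the chosen bead at crop (148,88), the other bead at (38,64), the spacer at (294,107), the small toggle at (441,157) and the ring at (615,113). Now I'll find their centres.

```bash
cat >> h.py <<'E'
def blob(m,u,v,rad=25):
    n,l,s,c=cv2.connectedComponentsWithStats(m.astype(np.uint8))
    c=c[1:]; k=[i for i in range(len(c)) if s[i+1,4]>15]
    i=min(k,key=lambda i:np.hypot(*(c[i]-[u,v]))); cn=max(cv2.findContours((l==i+1).astype(np.uint8),0,1)[0],key=len)
    return c[i],s[i+1,4],cn,s[i+1]
def masks(im):
    h,s,v=cv2.split(cv2.cvtColor(im,cv2.COLOR_RGB2HSV))
    return dict(blue=(h>95)&(h<118)&(s>90),brass=(h>12)&(h<30)&(s>110),brown=(h<20)&(s>120)&(v<95),dark=(s<60)&(v<110),white=(s<40)&(v>115))
def tgt(x,y,ztip,yaw=None):
    "slide mm / dr for tool going from measured pose to tip at x,y,ztip; yaw = heading of tool x axis, tool vertical"
    s=read_state(); M=R.from_rotvec(s['orientation']); m=M.as_matrix()
    cur=np.arctan2(m[1,0],m[0,0]); yaw=cur if yaw is None else yaw
    c,sn=np.cos(yaw),np.sin(yaw); T=np.array([[c,sn,0],[sn,-c,0],[0,0,-1.]])
    dp=np.array([x,y,ztip+.186])-s['tool_pos']
    return (m.T@dp*1000).round(1),(M.inv()*R.from_matrix(T)).as_rotvec().round(3),round(cur,3)
E
python3 - <<'E'
from h import *
im,d,p=load('top'); M=masks(im)
for n,k,u,v,h in [('bead','blue',191,209,.013),('spacer','brass',232,214,.010),('toggle','brown',273,228,.014)]:
    c,a,cn,st=blob(M[k],u,v); r=cv2.minAreaRect(cn); e=cv2.minEnclosingCircle(cn)
    b=cv2.boxPoints(r); B=[ray(p,*q,h)[:2].round(4).tolist() for q in b]
    print(n,c,a,ray(p,*c,h).round(4),ray(p,*e[0],h).round(4),'rectc',ray(p,*r[0],h).round(4),e[1],B)
g=cv2.cvtColor(im,cv2.COLOR_RGB2GRAY)
print(g[207:227,308:334])
C=cloud(p,d)
# saucer, dish, organiser, tray from height
for n,(u0,u1,v0,v1),lo,hi in [('saucer',(355,405,145,190),.005,.0125),('dishrim',(100,165,125,180),.013,.03),('tray',(185,250,110,170),.013,.03),('org',(265,320,112,185),.012,.03)]:
    m=np.zeros(d.shape,bool); m[v0:v1,u0:u1]=1; m&=(C[...,2]>lo)&(C[...,2]<hi)
    P=C[m][:,:2]; r=cv2.minAreaRect(P.astype(np.float32)); e=cv2.minEnclosingCircle((P*1000).astype(np.float32)); print(n,m.sum(),r,e, C[m][:,2].mean())
m=read_state(); print(R.from_rotvec(m['orientation']).as_matrix().round(3))
E
```

```text
bead [191.06779661 209.47457627] 59 [0.4781 0.1536 0.013 ] [0.478  0.1537 0.013 ] rectc [0.478  0.1537 0.013 ] 4.272101879119873 [[0.4863, 0.1638], [0.4868, 0.1445], [0.4697, 0.1437], [0.4693, 0.1629]]
spacer [231.7032967  214.18681319] 91 [0.4693 0.0553 0.01  ] [0.4692 0.0555 0.01  ] rectc [0.4698 0.0546 0.01  ] 5.452290058135986 [[0.4817, 0.0671], [0.4823, 0.0428], [0.4579, 0.0421], [0.4573, 0.0663]]
toggle [272.18181818 228.1038961 ] 77 [ 0.4373 -0.0431  0.014 ] [ 0.4363 -0.0403  0.014 ] rectc [ 0.4373 -0.0432  0.014 ] 7.762187480926514 [[0.453, -0.0316], [0.4569, -0.0425], [0.4217, -0.0546], [0.4179, -0.0439]]
[[148 147 148 150 148 146 147 146 147 147 147 147 147 149 149 151 150 150
  149 149 149 150 149 150 150 150]
 [148 149 149 149 148 147 148 147 148 148 147 148 147 148 148 148 149 149
  149 150 149 151 150 150 150 151]
 [147 149 150 149 148 148 148 147 146 147 145 146 142 139 137 137 144 143
  144 148 151 151 151 151 151 149]
 [148 147 148 148 146 147 147 146 145 140 133 126 121 113 105 109 122 127
  134 147 150 152 152 152 152 151]
 [149 147 148 147 147 147 146 141 132 118 
[... 1866 characters left out ...]
91242599487305) 0.0074716969083893445
dishrim 292 ((0.616158127784729, 0.30381402373313904), (0.10419975966215134, 0.10329882055521011), 46.716670989990234) ((616.1392822265625, 304.4892272949219), 53.10397720336914) 0.017249822516351713
tray 432 ((0.6589034795761108, 0.09836088120937347), (0.1098678708076477, 0.1112561970949173), 82.83055114746094) ((658.9544677734375, 98.46098327636719), 75.98239135742188) 0.017913022813724973
org 1269 ((0.639609158039093, -0.08872202038764954), (0.09965384751558304, 0.14436471462249756), 89.6476821899414) ((639.053955078125, -89.67528533935547), 85.21548461914062) 0.01908573902084762
[[ 0.944  0.33  -0.   ]
 [ 0.33  -0.944  0.002]
 [ 0.    -0.002 -1.   ]]
```

```bash
python3 - <<'E'
from h import *
print(tgt(.45,.04,.25)); im,d,p=load('top'); print(ray(p,320.5,216.2,.006))
E
```

```text
(array([ 437.9, -488.9,  -31.3]), array([-0.002, -0.   ,  0.   ]), np.float64(0.337))
[ 0.46992349 -0.16174053  0.006     ]
```

Request:
servo_tool([
  {"slide":[440,-490,-30],"dr":[0,0,0],"jaw":0.4},
  {"slide":[440,-490,-30],"dr":[0,0,0],"jaw":0.4},
  {"slide":[440,-490,-30],"dr":[0,0,0],"jaw":0.4},
  {"slide":[440,-490,-30],"dr":[0,0,0],"jaw":0.4},
  {"slide":[440,-490,-30],"dr":[0,0,0],"jaw":0.4},
  {"slide":[440,-490,-30],"dr":[0,0,0],"jaw":0.4},
  {"slide":[440,-490,-30],"dr":[0,0,0],"jaw":0.4},
  {"slide":[440,-490,-30],"dr":[0,0,0],"jaw":0.4},
  {"slide":[440,-490,-30],"dr":[0,0,0],"jaw":0.4},
  {"slide":[440,-490,-30],"dr":[0,0,0],"jaw":0.4},
  {"slide":[440,-490,-30],"dr":[0,0,0],"jaw":0.4},
  {"slide":[440,-490,-30],"dr":[0,0,0],"jaw":0.4},
  {"slide":[440,-490,-30],"dr":[0,0,0],"jaw":0.4},
  {"slide":[440,-490,-30],"dr":[0,0,0],"jaw":0.4},
  {"slide":[440,-490,-30],"dr":[0,0,0],"jaw":0.4},
  {"slide":[440,-490,-30],"dr":[0,0,0],"jaw":0.4},
  {"slide":[440,-490,-30],"dr":[0,0,0],"jaw":0.4},
  {"slide":[440,-490,-30],"dr":[0,0,0],"jaw":0.4},
], force=15)

```text
t: 1.9
tool_pos: [0.4514, 0.0402, 0.4347]
orientation: [3.098, 0.523, 0.0]
force: [-0.2, -0.1, -0.6]
opening: 0.0557
gripper_force: 0.0
```

```bash
python3 - <<'E'
from h import *
im,d,p=grab('wrist'); save('w1',im,1.5); print(p); s=read_state(); print(s['t'],s['tool_pos'],s['opening'],s['force'])
print(ray(p,256,192,0))
E
```

```text
{'fx': 270.3574370154633, 'fy': 270.3574370154633, 'cx': 255.3519753774759, 'cy': 190.31923799374474, 'rvec': array([-2.38781408,  1.70000614,  0.21086479]), 'tvec': array([-0.10957021,  0.39162379,  0.5263637 ])}
1.95 [0.45146796 0.04034569 0.43478787] 0.05581899868377276 [-0.4615203  -0.24340577 -0.6737086 ]
[0.41534508 0.02686257 0.        ]
```

View pics/w1.png

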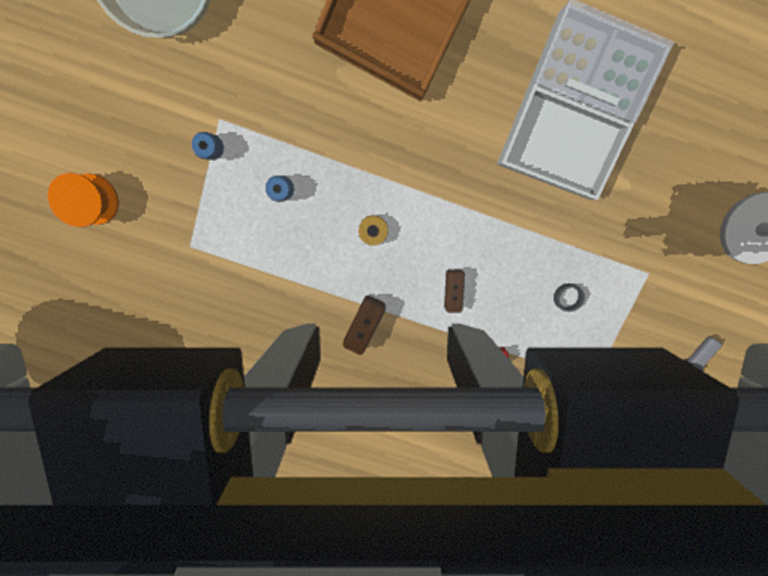

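The wrist view (1.5× pixels) shows the bead at (279,188), spacer (373,230), toggle (455,290), ring (569,297) and the bay at (570,140). I'll measure from here and compare with the top view.

```bash
python3 - <<'E'
from h import *
im,d,p=load('wrist'); M=masks(im); C=cloud(p,d)
h,s,v=cv2.split(cv2.cvtColor(im,cv2.COLOR_RGB2HSV))
for n,k,u,vv,ht in [('bead','blue',186,125,.022),('spacer','brass',248,153,.012),('toggle','brown',303,193,.016)]:
    c,a,cn,st=blob(M[k],u,vv); r=cv2.minAreaRect(cn)
    x0,y0,w,hh=st[:4]; sub=v[y0:y0+hh,x0:x0+w].astype(float)
    print(n,c,a,'mid',ray(p,*c,ht*.7).round(4),'rect',r,ray(p,*r[0],ht*.7).round(4))
    if n!='toggle':
        u0,v0=map(int,c.round()); W=np.clip(70-v[v0-5:v0+6,u0-5:u0+6].astype(float),0,None); yy,xx=np.mgrid[-5:6,-5:6]; W[np.hypot(yy,xx)>5]=0
        print(' spot',ray(p,u0+(W*xx).sum()/W.sum(),v0+(W*yy).sum()/W.sum(),ht).round(4),W.sum())
    b=cv2.boxPoints(r); print([ray(p,*q,ht*.7)[:2].round(4).tolist() for q in b])
m=(v<105)&(s<70); m[:, :360]=0; m[:180]=0;m[215:]=0; m[:,400:]=0
ys,xs=np.where(m); e=cv2.minAreaRect(np.c_[xs,ys].astype(np.float32)); print('ring',e,m.sum(),ray(p,*e[0],.006).round(4))
m=(C[...,2]>.013)&(C[...,2]<.03); m[:,:320]=0; m[:, 460:]=0; m[140:]=0
P=C[m]; print('org',cv2.minAreaRect(P[:,:2].astype(np.float32)))
q=C[210//1+0,300]; print(C[195,300],C[93,380])
print(tgt(.478,.1535,.06),tgt(.478,.1535,.004))
E
```

```text
bead [184.77514793 125.14792899] 169 mid [0.4792 0.1572 0.0154] rect ((184.5, 125.5), (15.0, 15.0), 90.0) [0.4786 0.1574 0.0154]
 spot [0.4794 0.1563 0.022 ] 242.0
[[0.4852, 0.1703], [0.4922, 0.1501], [0.472, 0.1444], [0.4649, 0.1648]]
spacer [248.24369748 152.99579832] 238 mid [0.4705 0.0583 0.0084] rect ((248.0, 153.0), (18.0, 18.0), 90.0) [0.4704 0.0587 0.0084]
 spot [0.4702 0.0582 0.012 ] 526.0
[[0.4787, 0.0756], [0.4874, 0.0503], [0.4621, 0.0415], [0.4532, 0.0672]]
toggle [237.47457627 225.76271186] 177 mid [0.356  0.0375 0.0112] rect ((238.89654541015625, 221.74136352539062), (14.837629318237305, 25.079532623291016), 23.198591232299805) [0.3632 0.0375 0.0112]
[[0.3432, 0.0507], [0.3851, 0.0478], [0.3829, 0.0245], [0.3408, 0.0269]]
ring ((379.0, 197.5), (17.0, 20.0), 90.0) 167 [ 0.4715 -0.1578  0.006 ]
org ((0.6412657499313354, -0.08631567656993866), (0.10108814388513565, 0.14396855235099792), 89.45478057861328)
[ 0.4366373  -0.03686418  0.01541643] [ 0.61343456 -0.09323272  0.00273951]
(array([ 62.2, -98.2, 188.8]), array([ 0., -0., -0.]), np.float64(0.335)) (array([ 62.2, -98.2, 244.8]), array([ 0., -0., -0.]), np.float64(0.335))
```

Request:
servo_tool([
  {"slide":[64,-99,150],"dr":[0,0,0],"jaw":0.4},
  {"slide":[64,-99,150],"dr":[0,0,0],"jaw":0.4},
  {"slide":[64,-99,150],"dr":[0,0,0],"jaw":0.4},
  {"slide":[64,-99,150],"dr":[0,0,0],"jaw":0.4},
  {"slide":[64,-99,170],"dr":[0,0,0],"jaw":0.4},
  {"slide":[64,-99,190],"dr":[0,0,0],"jaw":0.4},
  {"slide":[64,-99,205],"dr":[0,0,0],"jaw":0.4},
  {"slide":[64,-99,220],"dr":[0,0,0],"jaw":0.4},
  {"slide":[64,-99,230],"dr":[0,0,0],"jaw":0.4},
  {"slide":[64,-99,237],"dr":[0,0,0],"jaw":0.4},
  {"slide":[64,-99,241],"dr":[0,0,0],"jaw":0.4},
  {"slide":[64,-99,243],"dr":[0,0,0],"jaw":0.4},
  {"slide":[64,-99,243],"dr":[0,0,0],"jaw":0.4},
  {"slide":[64,-99,243],"dr":[0,0,0],"jaw":0.4},
])

```text
t: 3.35
tool_pos: [0.4797, 0.1563, 0.1923]
orientation: [-3.097, -0.527, -0.002]
force: [-0.6, -1.1, 1.5]
opening: 0.0559
gripper_force: 0.0
```

Request:
servo_tool([
  {"slide":[0,0,0],"dr":[0,0,0],"jaw":0.6},
  {"slide":[0,0,0],"dr":[0,0,0],"jaw":0.65},
  {"slide":[0,0,0],"dr":[0,0,0],"jaw":0.7},
  {"slide":[0,0,0],"dr":[0,0,0],"jaw":0.75},
  {"slide":[0,0,0],"dr":[0,0,0],"jaw":0.8},
  {"slide":[0,0,0],"dr":[0,0,0],"jaw":0.9},
  {"slide":[0,0,0],"dr":[0,0,0],"jaw":0.9},
  {"slide":[0,0,0],"dr":[0,0,0],"jaw":0.9},
  {"slide":[0,0,0],"dr":[0,0,0],"jaw":0.9},
])

```text
t: 4.25
tool_pos: [0.4794, 0.1562, 0.1918]
orientation: [-3.097, -0.527, -0.0]
force: [0.1, -0.6, 1.1]
opening: 0.0242
gripper_force: 15.0
```

```bash
python3 - <<'E'
from h import *
im,d,p=grab('wrist'); save('w2',im,1.2); s=read_state(); print(s['tool_pos'],s['opening'],s['gripper_force'],tgt(.607,-.0875,.08),tgt(.607,-.0875,.007))
E
```

```text
[0.47936285 0.1561925  0.19177386] 0.02433973597973284 15.000087178777903 (array([ 39.9, 272.2, -74.2]), array([-0., -0.,  0.]), np.float64(0.337)) (array([ 39.9, 272.2,  -1.2]), array([-0., -0.,  0.]), np.float64(0.337))
```

View pics/w2.png

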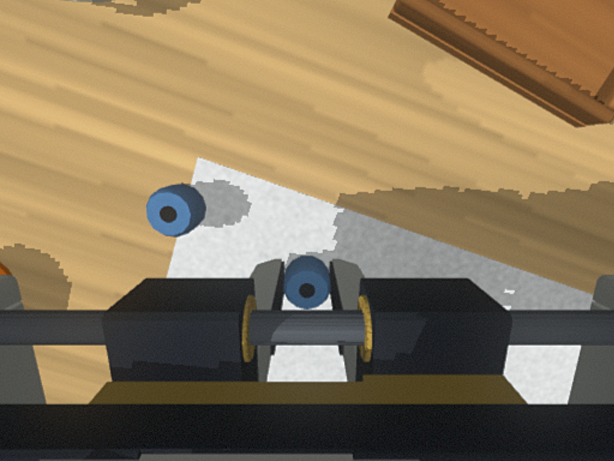

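Request:
servo_tool([
  {"slide":[0,0,-10],"dr":[0,0,0],"jaw":0.9},
  {"slide":[0,0,-40],"dr":[0,0,0],"jaw":0.9},
  {"slide":[0,0,-75],"dr":[0,0,0],"jaw":0.9},
  {"slide":[10,30,-75],"dr":[0,0,0],"jaw":0.9},
  {"slide":[15,70,-75],"dr":[0,0,0],"jaw":0.9},
  {"slide":[20,110,-75],"dr":[0,0,0],"jaw":0.9},
  {"slide":[25,150,-75],"dr":[0,0,0],"jaw":0.9},
  {"slide":[30,190,-75],"dr":[0,0,0],"jaw":0.9},
  {"slide":[35,230,-75],"dr":[0,0,0],"jaw":0.9},
  {"slide":[40,260,-75],"dr":[0,0,0],"jaw":0.9},
  {"slide":[40,272,-75],"dr":[0,0,0],"jaw":0.9},
  {"slide":[40,272,-60],"dr":[0,0,0],"jaw":0.9},
  {"slide":[40,272,-40],"dr":[0,0,0],"jaw":0.9},
  {"slide":[40,272,-20],"dr":[0,0,0],"jaw":0.9},
  {"slide":[40,272,-12],"dr":[0,0,0],"jaw":0.9},
  {"slide":[40,272,-8],"dr":[0,0,0],"jaw":0.9},
  {"slide":[40,272,-6],"dr":[0,0,0],"jaw":0.9},
  {"slide":[40,272,-5],"dr":[0,0,0],"jaw":0.9},
  {"slide":[40,272,-5],"dr":[0,0,0],"jaw":0.9},
  {"slide":[40,272,-5],"dr":[0,0,0],"jaw":0.9},
])

```text
t: 6.3
tool_pos: [0.6073, -0.0874, 0.1976]
orientation: [3.097, 0.526, 0.002]
force: [0.3, -0.9, 0.0]
opening: 0.0244
gripper_force: 15.0
```

Request:
servo_tool([
  {"slide":[0,0,0.5],"dr":[0,0,0],"jaw":0.9},
  {"slide":[0,0,1],"dr":[0,0,0],"jaw":0.9},
  {"slide":[0,0,1],"dr":[0,0,0],"jaw":0.9},
])

```text
t: 6.6
tool_pos: [0.607, -0.0874, 0.1957]
orientation: [-3.097, -0.526, 0.0]
force: [-0.3, 0.4, 0.3]
opening: 0.0242
gripper_force: 15.0
```

Request:
servo_tool([
  {"slide":[0,0,0.5],"dr":[0,0,0],"jaw":0.9},
  {"slide":[0,0,0.5],"dr":[0,0,0],"jaw":0.9},
])

```text
t: 6.8
tool_pos: [0.6069, -0.0874, 0.1951]
orientation: [-3.097, -0.526, 0.0]
force: [0.0, 0.2, -0.7]
opening: 0.0239
gripper_force: 15.0
```

Request:
servo_tool([
  {"slide":[0,0,0.5],"dr":[0,0,0],"jaw":0.9},
  {"slide":[0,0,0.5],"dr":[0,0,0],"jaw":0.9},
])

```text
t: 7.0
tool_pos: [0.607, -0.0873, 0.1948]
orientation: [-3.097, -0.527, 0.0]
force: [-1.6, 0.4, 2.2]
opening: 0.0245
gripper_force: 15.0
```

Request:
servo_tool([
  {"slide":[0,0,0],"dr":[0,0,0],"jaw":0.72},
  {"slide":[0,0,0],"dr":[0,0,0],"jaw":0.7},
  {"slide":[0,0,0],"dr":[0,0,0],"jaw":0.65},
  {"slide":[0,0,0],"dr":[0,0,0],"jaw":0.55},
  {"slide":[0,0,0],"dr":[0,0,0],"jaw":0.5},
  {"slide":[0,0,-5],"dr":[0,0,0],"jaw":0.5},
  {"slide":[0,0,-20],"dr":[0,0,0],"jaw":0.5},
  {"slide":[0,0,-50],"dr":[0,0,0],"jaw":0.5},
  {"slide":[0,0,-80],"dr":[0,0,0],"jaw":0.5},
  {"slide":[0,0,-80],"dr":[0,0,0],"jaw":0.5},
])

```text
t: 8.0
tool_pos: [0.6092, -0.0878, 0.282]
orientation: [3.093, 0.526, 0.015]
force: [1.1, -0.8, 0.6]
opening: 0.0464
gripper_force: 0.0
```

```bash
python3 - <<'E'
from h import *
im,d,p=grab('wrist'); s=read_state(); print(s['tool_pos'],s['opening'],tgt(.470,.0575,.08),tgt(.470,.0575,.003))
c,a,cn,st=blob(masks(im)['blue'],256,200);C=cloud(p,d); print(c,a,ray(p,*c,.018),C[int(c[1])-2,int(c[0])])
save('w3',im)
E
```

```text
[ 0.60847665 -0.08764765  0.27946927] 0.046402825320589654 (array([ -82.8, -182.8,   12.3]), array([ 0.004, -0.006, -0.   ]), np.float64(0.337)) (array([ -83.3, -183.1,   89.3]), array([ 0.004, -0.006, -0.   ]), np.float64(0.337))
[252.14069264 201.95670996] 462 [ 0.60720342 -0.08629505  0.018     ] [ 0.61164581 -0.08465932  0.02464967]
```

View pics/w3.png

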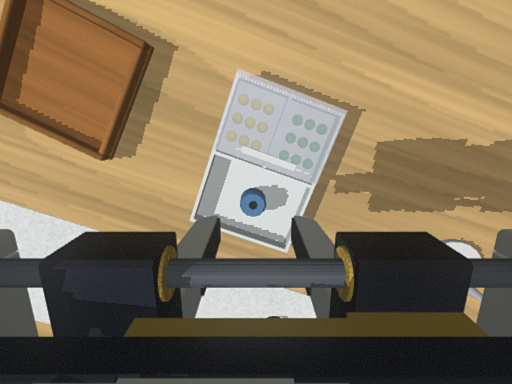

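The bead stands upright in the bay at pixel (252,202). Next is the spacer.

Request:
servo_tool([
  {"slide":[-81.5,-182,0],"dr":[0,0,0],"jaw":0.42},
  {"slide":[-81.5,-182,0],"dr":[0,0,0],"jaw":0.42},
  {"slide":[-81.5,-182,0],"dr":[0,0,0],"jaw":0.42},
  {"slide":[-81.5,-182,0],"dr":[0,0,0],"jaw":0.42},
  {"slide":[-81.5,-182,0],"dr":[0,0,0],"jaw":0.42},
  {"slide":[-81.5,-182,20],"dr":[0,0,0],"jaw":0.42},
  {"slide":[-81.5,-182,40],"dr":[0,0,0],"jaw":0.42},
  {"slide":[-81.5,-182,60],"dr":[0,0,0],"jaw":0.42},
  {"slide":[-81.5,-182,70],"dr":[0,0,0],"jaw":0.42},
  {"slide":[-81.5,-182,78],"dr":[0,0,0],"jaw":0.42},
  {"slide":[-81.5,-182,82],"dr":[0,0,0],"jaw":0.42},
  {"slide":[-81.5,-182,82],"dr":[0,0,0],"jaw":0.42},
  {"slide":[-81.5,-182,82],"dr":[0,0,0],"jaw":0.42},
])

```text
t: 9.35
tool_pos: [0.4704, 0.0575, 0.1934]
orientation: [3.097, 0.526, 0.002]
force: [0.1, -0.4, 0.6]
opening: 0.0539
gripper_force: 0.0
```

Down 4.5 mm so the tip is about 3 mm above the bench, then close.

Request:
servo_tool([
  {"slide":[0,0,3],"dr":[0,0,0],"jaw":0.45},
  {"slide":[0,0,4.5],"dr":[0,0,0],"jaw":0.5},
  {"slide":[0,0,4.5],"dr":[0,0,0],"jaw":0.55},
  {"slide":[0,0,4.5],"dr":[0,0,0],"jaw":0.6},
  {"slide":[0,0,4.5],"dr":[0,0,0],"jaw":0.65},
  {"slide":[0,0,4.5],"dr":[0,0,0],"jaw":0.7},
  {"slide":[0,0,4.5],"dr":[0,0,0],"jaw":0.8},
  {"slide":[0,0,4.5],"dr":[0,0,0],"jaw":0.85},
  {"slide":[0,0,4.5],"dr":[0,0,0],"jaw":0.85},
  {"slide":[0,0,4.5],"dr":[0,0,0],"jaw":0.85},
])

```text
t: 10.35
tool_pos: [0.47, 0.0575, 0.1883]
orientation: [-3.097, -0.526, -0.0]
force: [0.8, 0.1, 0.8]
opening: 0.0283
gripper_force: 15.0
```

```bash
python3 - <<'E'
from h import *
s=read_state(); print(s['tool_pos'],s['opening'],s['gripper_force'],s['force'],tgt(.617,.305,.08),tgt(.617,.305,.008))
E
```

```text
[0.46995967 0.05751754 0.18830178] 0.02830385653947799 15.000049620866776 [0.80795077 0.05295412 0.84360833] (array([ 220.6, -185. ,  -77.7]), array([ 0., -0., -0.]), np.float64(0.337)) (array([ 220.6, -185. ,   -5.7]), array([ 0., -0., -0.]), np.float64(0.337))
```

Request:
servo_tool([
  {"slide":[0,0,-10],"dr":[0,0,0],"jaw":0.85},
  {"slide":[0,0,-40],"dr":[0,0,0],"jaw":0.85},
  {"slide":[0,0,-75],"dr":[0,0,0],"jaw":0.85},
  {"slide":[25,-20,-75],"dr":[0,0,0],"jaw":0.85},
  {"slide":[55,-46,-75],"dr":[0,0,0],"jaw":0.85},
  {"slide":[85,-71,-75],"dr":[0,0,0],"jaw":0.85},
  {"slide":[115,-97,-75],"dr":[0,0,0],"jaw":0.85},
  {"slide":[145,-122,-75],"dr":[0,0,0],"jaw":0.85},
  {"slide":[175,-147,-75],"dr":[0,0,0],"jaw":0.85},
  {"slide":[205,-172,-75],"dr":[0,0,0],"jaw":0.85},
  {"slide":[221,-186,-75],"dr":[0,0,0],"jaw":0.85},
  {"slide":[221,-186,-60],"dr":[0,0,0],"jaw":0.85},
  {"slide":[221,-186,-40],"dr":[0,0,0],"jaw":0.85},
  {"slide":[221,-186,-25],"dr":[0,0,0],"jaw":0.85},
  {"slide":[221,-186,-15],"dr":[0,0,0],"jaw":0.85},
  {"slide":[221,-186,-10],"dr":[0,0,0],"jaw":0.85},
  {"slide":[221,-186,-7],"dr":[0,0,0],"jaw":0.85},
  {"slide":[221,-186,-6],"dr":[0,0,0],"jaw":0.85},
  {"slide":[221,-186,-6],"dr":[0,0,0],"jaw":0.85},
  {"slide":[221,-186,-6],"dr":[0,0,0],"jaw":0.85},
])

```text
t: 12.35
tool_pos: [0.6174, 0.3063, 0.1951]
orientation: [-3.097, -0.527, -0.002]
force: [-0.4, -0.7, -0.4]
opening: 0.0281
gripper_force: 15.0
```

Request:
servo_tool([
  {"slide":[0,0,0.3],"dr":[0,0,0],"jaw":0.85},
  {"slide":[0,0,0.6],"dr":[0,0,0],"jaw":0.85},
  {"slide":[0,0,0.6],"dr":[0,0,0],"jaw":0.85},
])

```text
t: 12.65
tool_pos: [0.6171, 0.3061, 0.1938]
orientation: [-3.097, -0.527, -0.0]
force: [-1.0, -0.7, 0.2]
opening: 0.0287
gripper_force: 15.0
```

Request:
servo_tool([
  {"slide":[0,0,0.4],"dr":[0,0,0],"jaw":0.85},
  {"slide":[0,0,0.4],"dr":[0,0,0],"jaw":0.85},
])

```text
t: 12.85
tool_pos: [0.6171, 0.3061, 0.1934]
orientation: [-3.097, -0.527, -0.0]
force: [-0.9, -0.4, 0.9]
opening: 0.0287
gripper_force: 15.0
```

Request:
servo_tool([
  {"slide":[0,0,0.4],"dr":[0,0,0],"jaw":0.85},
  {"slide":[0,0,0.4],"dr":[0,0,0],"jaw":0.85},
])

```text
t: 13.05
tool_pos: [0.6171, 0.3062, 0.1934]
orientation: [-3.097, -0.527, -0.0]
force: [-2.4, -1.0, 4.8]
opening: 0.0281
gripper_force: 15.0
```

Contact at 4.8 N. Releasing and lifting.

Request:
servo_tool([
  {"slide":[0,0,-0.3],"dr":[0,0,0],"jaw":0.68},
  {"slide":[0,0,-0.3],"dr":[0,0,0],"jaw":0.66},
  {"slide":[0,0,-0.3],"dr":[0,0,0],"jaw":0.6},
  {"slide":[0,0,-0.3],"dr":[0,0,0],"jaw":0.55},
  {"slide":[0,0,-0.3],"dr":[0,0,0],"jaw":0.55},
  {"slide":[0,0,-5],"dr":[0,0,0],"jaw":0.55},
  {"slide":[0,0,-20],"dr":[0,0,0],"jaw":0.55},
  {"slide":[0,0,-50],"dr":[0,0,0],"jaw":0.55},
  {"slide":[0,0,-80],"dr":[0,0,0],"jaw":0.55},
  {"slide":[0,0,-80],"dr":[0,0,0],"jaw":0.55},
  {"slide":[0,0,-80],"dr":[0,0,0],"jaw":0.55},
  {"slide":[0,0,-80],"dr":[0,0,0],"jaw":0.55},
])

```text
t: 14.25
tool_pos: [0.6167, 0.306, 0.2724]
orientation: [3.097, 0.526, -0.001]
force: [0.7, -0.6, -0.3]
opening: 0.0422
gripper_force: 0.0
```

```bash
python3 - <<'E'
from h import *
im,d,p=grab('wrist'); s=read_state(); print(s['tool_pos'],s['opening']); save('w4',im)
z=np.load('wrist.npz')
print(tgt(.438,-.040,.08))
E
```

```text
[0.61653787 0.30587582 0.27168965] 0.041440320740679513
(array([-282.8,  267.4,    6.3]), array([0.   , 0.002, 0.   ]), np.float64(0.337))
```

View pics/w4.png

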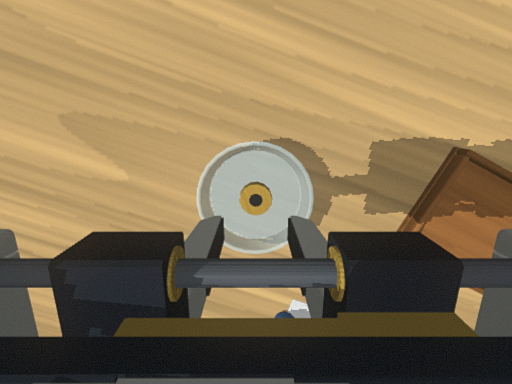

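The spacer lies flat in the middle of the dish at (256,199). Now I'll get the toggle pose from the first wrist picture.

```bash
python3 - <<'E'
from h import *
p=dict(fx=270.357,fy=270.357,cx=255.352,cy=190.319,rvec=np.array([-2.38781408,1.70000614,0.21086479]),tvec=np.array([-0.10957021,0.39162379,0.5263637]))
im=cv2.cvtColor(cv2.resize(cv2.imread('pics/w1.png'),(512,384),interpolation=cv2.INTER_AREA),cv2.COLOR_BGR2RGB)
h,s,v=cv2.split(cv2.cvtColor(im,cv2.COLOR_RGB2HSV)); m=(s>95)&(v<110); m[:,:285]=0;m[:,320:]=0;m[:170]=0;m[212:]=0
c,a,cn,st=blob(m,303,193); r=cv2.minAreaRect(cn); P=[ray(p,*q,.014)[:2] for q in cv2.boxPoints(r)]
print(c,a,r,ray(p,*c,.014).round(4)); 
e=[P[i]-P[i-1] for i in range(4)]; print([(np.linalg.norm(x).round(4),np.arctan2(x[1],x[0]).round(3)) for x in e])
t=np.array(P).mean(0); print(t,tgt(*t,.08),tgt(*t,.004))
E
```

```text
[301.8245614  195.83625731] 171 ((302.0, 194.0), (10.0, 24.0), 0.0) [ 0.436  -0.0404  0.014 ]
[(np.float64(0.0155), np.float64(1.904)), (np.float64(0.0381), np.float64(0.371)), (np.float64(0.0152), np.float64(-1.238)), (np.float64(0.0381), np.float64(-2.761))]
[ 0.43863387 -0.03961603] (array([-282.1,  267.3,    6.3]), array([0.   , 0.002, 0.   ]), np.float64(0.337)) (array([-281.9,  267.3,   82.3]), array([0.   , 0.002, 0.   ]), np.float64(0.337))
```

Request:
servo_tool([
  {"slide":[-282.5,267.5,0],"dr":[0,0,0],"jaw":0.5},
  {"slide":[-282.5,267.5,0],"dr":[0,0,0],"jaw":0.5},
  {"slide":[-282.5,267.5,0],"dr":[0,0,0],"jaw":0.5},
  {"slide":[-282.5,267.5,0],"dr":[0,0,0],"jaw":0.5},
  {"slide":[-282.5,267.5,0],"dr":[0,0,0],"jaw":0.5},
  {"slide":[-282.5,267.5,0],"dr":[0,0,0],"jaw":0.5},
  {"slide":[-282.5,267.5,0],"dr":[0,0,0],"jaw":0.5},
  {"slide":[-282.5,267.5,0],"dr":[0,0,0],"jaw":0.5},
  {"slide":[-282.5,267.5,0],"dr":[0,0,0],"jaw":0.5},
  {"slide":[-282.5,267.5,0],"dr":[0,0,0],"jaw":0.5},
  {"slide":[-282.5,267.5,20],"dr":[0,0,0],"jaw":0.5},
  {"slide":[-282.5,267.5,40],"dr":[0,0,0],"jaw":0.5},
  {"slide":[-282.5,267.5,55],"dr":[0,0,0],"jaw":0.5},
  {"slide":[-282.5,267.5,65],"dr":[0,0,0],"jaw":0.5},
  {"slide":[-282.5,267.5,73],"dr":[0,0,0],"jaw":0.5},
  {"slide":[-282.5,267.5,77],"dr":[0,0,0],"jaw":0.5},
  {"slide":[-282.5,267.5,77],"dr":[0,0,0],"jaw":0.5},
  {"slide":[-282.5,267.5,77],"dr":[0,0,0],"jaw":0.5},
])

```text
t: 16.1
tool_pos: [0.4392, -0.0397, 0.1964]
orientation: [3.097, 0.527, 0.001]
force: [0.2, 0.3, 0.3]
opening: 0.0467
gripper_force: 0.0
```

Request:
servo_tool([
  {"slide":[0,0,4],"dr":[0,0,0],"jaw":0.55},
  {"slide":[0,0,6],"dr":[0,0,0],"jaw":0.6},
  {"slide":[0,0,6],"dr":[0,0,0],"jaw":0.65},
  {"slide":[0,0,6],"dr":[0,0,0],"jaw":0.7},
  {"slide":[0,0,6],"dr":[0,0,0],"jaw":0.75},
  {"slide":[0,0,6],"dr":[0,0,0],"jaw":0.8},
  {"slide":[0,0,6],"dr":[0,0,0],"jaw":0.85},
  {"slide":[0,0,6],"dr":[0,0,0],"jaw":0.95},
  {"slide":[0,0,6],"dr":[0,0,0],"jaw":0.95},
  {"slide":[0,0,6],"dr":[0,0,0],"jaw":0.95},
])

```text
t: 17.1
tool_pos: [0.4389, -0.0397, 0.1899]
orientation: [3.097, 0.527, 0.0]
force: [-0.5, -0.2, 0.2]
opening: 0.0179
gripper_force: 15.0
```

```bash
python3 - <<'E'
from h import *
im,d,p=grab('wrist'); save('w5',im)
s=read_state(); print(s['tool_pos'],s['opening'],s['gripper_force'],s['force'],tgt(.66,.1005,.08),tgt(.66,.1005,.011))
E
```

```text
[ 0.43887535 -0.03977233  0.18994677] 0.017330496268874687 15.000130087137222 [-0.0305411  -0.91634026  1.45486782] (array([255.1, -59.3, -76. ]), array([ 0., -0., -0.]), np.float64(0.337)) (array([255.1, -59.3,  -7. ]), array([ 0., -0., -0.]), np.float64(0.337))
```

View pics/w5.png

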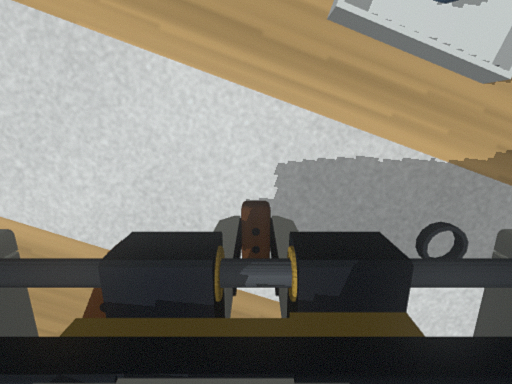

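The toggle is gripped squarely at (256,230). Carrying it to the tray.

Request:
servo_tool([
  {"slide":[0,0,-10],"dr":[0,0,0],"jaw":0.95},
  {"slide":[0,0,-40],"dr":[0,0,0],"jaw":0.95},
  {"slide":[0,0,-75],"dr":[0,0,0],"jaw":0.95},
  {"slide":[30,-7,-75],"dr":[0,0,0],"jaw":0.95},
  {"slide":[70,-16,-75],"dr":[0,0,0],"jaw":0.95},
  {"slide":[110,-25,-75],"dr":[0,0,0],"jaw":0.95},
  {"slide":[150,-35,-75],"dr":[0,0,0],"jaw":0.95},
  {"slide":[190,-44,-75],"dr":[0,0,0],"jaw":0.95},
  {"slide":[225,-52,-75],"dr":[0,0,0],"jaw":0.95},
  {"slide":[255,-59,-75],"dr":[0,0,0],"jaw":0.95},
  {"slide":[255,-59,-75],"dr":[0,0,0],"jaw":0.95},
  {"slide":[255,-59,-60],"dr":[0,0,0],"jaw":0.95},
  {"slide":[255,-59,-40],"dr":[0,0,0],"jaw":0.95},
  {"slide":[255,-59,-25],"dr":[0,0,0],"jaw":0.95},
  {"slide":[255,-59,-15],"dr":[0,0,0],"jaw":0.95},
  {"slide":[255,-59,-10],"dr":[0,0,0],"jaw":0.95},
  {"slide":[255,-59,-8],"dr":[0,0,0],"jaw":0.95},
  {"slide":[255,-59,-7],"dr":[0,0,0],"jaw":0.95},
  {"slide":[255,-59,-7],"dr":[0,0,0],"jaw":0.95},
  {"slide":[255,-59,-7],"dr":[0,0,0],"jaw":0.95},
])

```text
t: 19.15
tool_pos: [0.6604, 0.1003, 0.1977]
orientation: [3.097, 0.527, 0.002]
force: [-0.1, 0.3, 0.5]
opening: 0.0181
gripper_force: 15.0
```

Request:
servo_tool([
  {"slide":[0,0,0.3],"dr":[0,0,0],"jaw":0.95},
  {"slide":[0,0,0.6],"dr":[0,0,0],"jaw":0.95},
  {"slide":[0,0,0.6],"dr":[0,0,0],"jaw":0.95},
])

```text
t: 19.45
tool_pos: [0.66, 0.1002, 0.1963]
orientation: [3.097, 0.527, 0.0]
force: [-0.2, -0.0, -0.3]
opening: 0.0179
gripper_force: 15.0
```

Request:
servo_tool([
  {"slide":[0,0,0.4],"dr":[0,0,0],"jaw":0.95},
  {"slide":[0,0,0.4],"dr":[0,0,0],"jaw":0.95},
])

```text
t: 19.65
tool_pos: [0.66, 0.1003, 0.196]
orientation: [-3.097, -0.527, -0.0]
force: [-0.6, 0.3, 1.1]
opening: 0.0179
gripper_force: 15.0
```

Request:
servo_tool([
  {"slide":[0,0,0.4],"dr":[0,0,0],"jaw":0.95},
  {"slide":[0,0,0.4],"dr":[0,0,0],"jaw":0.95},
])

```text
t: 19.85
tool_pos: [0.6601, 0.1002, 0.196]
orientation: [3.097, 0.527, 0.0]
force: [-2.8, -0.3, 4.8]
opening: 0.0178
gripper_force: 15.0
```

Request:
servo_tool([
  {"slide":[0,0,-0.3],"dr":[0,0,0],"jaw":0.79},
  {"slide":[0,0,-0.3],"dr":[0,0,0],"jaw":0.77},
  {"slide":[0,0,-0.3],"dr":[0,0,0],"jaw":0.7},
  {"slide":[0,0,-0.3],"dr":[0,0,0],"jaw":0.65},
  {"slide":[0,0,-0.3],"dr":[0,0,0],"jaw":0.62},
  {"slide":[0,0,-5],"dr":[0,0,0],"jaw":0.62},
  {"slide":[0,0,-20],"dr":[0,0,0],"jaw":0.62},
  {"slide":[0,0,-50],"dr":[0,0,0],"jaw":0.62},
  {"slide":[0,0,-90],"dr":[0,0,0],"jaw":0.62},
  {"slide":[0,0,-90],"dr":[0,0,0],"jaw":0.62},
  {"slide":[0,0,-90],"dr":[0,0,0],"jaw":0.62},
])

```text
t: 20.95
tool_pos: [0.6609, 0.1003, 0.2889]
orientation: [3.097, 0.527, 0.008]
force: [0.2, -0.9, -0.3]
opening: 0.0352
gripper_force: 0.0
```

```bash
python3 - <<'E'
from h import *
im,d,p=grab('wrist'); save('w6',im)
s=read_state(); print(s['tool_pos'],s['opening'],tgt(.47,-.21,.25))
E
```

```text
[0.66017102 0.10026332 0.28676971] 0.035415065729951074 (array([-281.8,  230.1, -149.6]), array([ 0.   , -0.002, -0.   ]), np.float64(0.337))
```

View pics/w6.png

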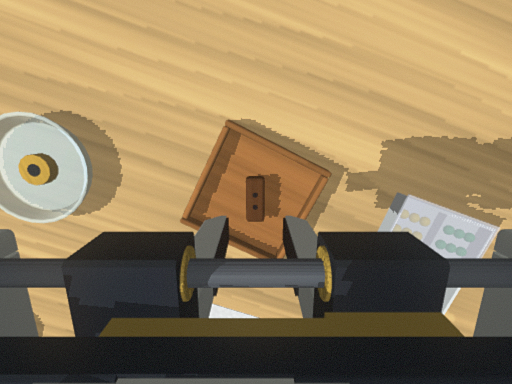

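The toggle lies flat in the tray at (255,198). Next I'll move to look at the ring and cone.

Request:
servo_tool([
  {"slide":[-282,230,-150],"dr":[0,0,0],"jaw":0.5},
  {"slide":[-282,230,-150],"dr":[0,0,0],"jaw":0.5},
  {"slide":[-282,230,-150],"dr":[0,0,0],"jaw":0.5},
  {"slide":[-282,230,-150],"dr":[0,0,0],"jaw":0.5},
  {"slide":[-282,230,-150],"dr":[0,0,0],"jaw":0.5},
  {"slide":[-282,230,-150],"dr":[0,0,0],"jaw":0.5},
  {"slide":[-282,230,-150],"dr":[0,0,0],"jaw":0.5},
  {"slide":[-282,230,-150],"dr":[0,0,0],"jaw":0.5},
  {"slide":[-282,230,-150],"dr":[0,0,0],"jaw":0.5},
  {"slide":[-282,230,-150],"dr":[0,0,0],"jaw":0.5},
  {"slide":[-282,230,-150],"dr":[0,0,0],"jaw":0.5},
  {"slide":[-282,230,-150],"dr":[0,0,0],"jaw":0.5},
  {"slide":[-282,230,-150],"dr":[0,0,0],"jaw":0.5},
  {"slide":[-282,230,-150],"dr":[0,0,0],"jaw":0.5},
  {"slide":[-282,230,-150],"dr":[0,0,0],"jaw":0.5},
])

```text
t: 22.5
tool_pos: [0.4701, -0.2096, 0.4352]
orientation: [-3.097, -0.528, 0.001]
force: [-0.3, -0.3, -0.1]
opening: 0.0468
gripper_force: 0.0
```

```bash
python3 - <<'E'
from h import *
im,d,p=grab('wrist'); save('w7',im,1.5); s=read_state(); print(s['tool_pos'],s['opening'])
C=cloud(p,d); print('axis pixel test: ring rough',ray(p,256,192,0))
E
```

```text
[ 0.47001754 -0.20969604  0.43530907] 0.046603472011820225
axis pixel test: ring rough [ 0.43377432 -0.22290077  0.        ]
```

View pics/w7.png

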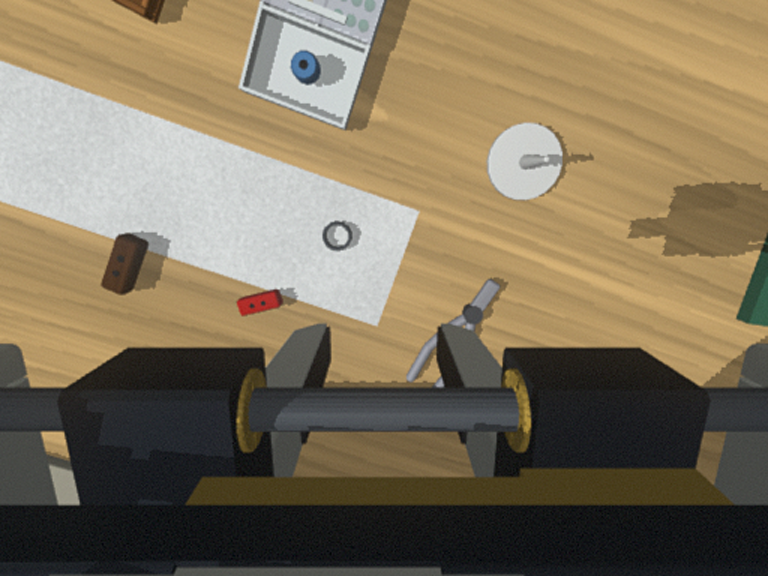

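Ring at (338,235), saucer centred near (527,161). The crimper is clear of both.

```bash
python3 - <<'E'
from h import *
def sauc(im,d,p,box):
    u0,u1,v0,v1=box; m=(im.min(2)>110)&(np.ptp(im.astype(int),axis=2)<35); z=np.zeros_like(m); z[v0:v1,u0:u1]=m[v0:v1,u0:u1]
    n,l,st,c=cv2.connectedComponentsWithStats(z.astype(np.uint8)); i=1+st[1:,4].argmax()
    cn=max(cv2.findContours((l==i).astype(np.uint8),0,1)[0],key=len)
    P=np.array([ray(p,*q,.008)[:2] for q in cv2.convexHull(cn)[:,0]],np.float32)*1000
    print('saucer',st[i],cv2.minEnclosingCircle(P),cv2.fitEllipse(P), ray(p,*c[i],.008))
def ring(im,p,box,t=115):
    u0,u1,v0,v1=box; g=cv2.cvtColor(im,cv2.COLOR_RGB2GRAY); z=np.zeros(g.shape,np.uint8); z[v0:v1,u0:u1]=g[v0:v1,u0:u1]<t
    cn=max(cv2.findContours(z,cv2.RETR_CCOMP,1)[0],key=cv2.contourArea); print('outer',[ray(p,*q,.006).round(4) for q in [cv2.fitEllipse(cn)[0]]],cv2.fitEllipse(cn))
    cs,hh=cv2.findContours(z,cv2.RETR_CCOMP,1); inn=[c for c,k in zip(cs,hh[0]) if k[3]>=0 and len(c)>5]
    for c in inn: e=cv2.fitEllipse(c); print(' hole',e,ray(p,*e[0],.004).round(4))
im,d,p=load('wrist'); sauc(im,d,p,(320,382,78,137)); ring(im,p,(205,250,140,175)); ring(im,p,(205,250,140,175),90)
im,d,p=load('top'); sauc(im,d,p,(360,400,148,186)); ring(im,p,(308,334,207,227),95)
# top tip of cone
E
```

```text
saucer [ 324   82   51   52 2050] ((598.257568359375, -307.4560546875), 36.43697738647461) ((598.4768676757812, -307.6446228027344), (71.09113311767578, 72.53877258300781), 20.894184112548828) [ 0.59928006 -0.30739989  0.008     ]
outer [array([ 0.4715, -0.1594,  0.006 ])] ((224.60821533203125, 156.79283142089844), (18.167095184326172, 19.067148208618164), 76.5472412109375)
 hole ((224.7681121826172, 156.6660614013672), (14.934462547302246, 16.2272891998291), 128.2246856689453) [ 0.4714 -0.1594  0.004 ]
outer [array([ 0.4717, -0.1593,  0.006 ])] ((224.5946807861328, 156.62184143066406), (17.537059783935547, 17.9317569732666), 68.74118041992188)
 hole ((224.81015014648438, 156.68423461914062), (15.954880714416504, 16.556468963623047), 131.19796752929688) [ 0.4714 -0.1595  0.004 ]
saucer [365 154  28  27 590] ((597.1871337890625, -308.9717102050781), 36.20107650756836) ((597.2893676757812, -309.0162658691406), (70.98680877685547, 71.94452667236328), 38.16511917114258) [ 0.59682994 -0.30818184  0.008     ]
outer [array([ 0.4704, -0.1616,  0.006 ])] ((320.4515380859375, 216.0011749267578), (10.009908676147461, 11.035154342651367), 64.90796661376953)
```

Request:
servo_tool([
  {"slide":[18,-47,40],"dr":[0,0,0],"jaw":0.5},
  {"slide":[18,-47,80],"dr":[0,0,0],"jaw":0.5},
  {"slide":[18,-47,120],"dr":[0,0,0],"jaw":0.5},
  {"slide":[18,-47,150],"dr":[0,0,0],"jaw":0.5},
  {"slide":[18,-47,180],"dr":[0,0,0],"jaw":0.5},
  {"slide":[18,-47,205],"dr":[0,0,0],"jaw":0.5},
  {"slide":[18,-47,222],"dr":[0,0,0],"jaw":0.5},
  {"slide":[18,-47,234],"dr":[0,0,0],"jaw":0.5},
  {"slide":[18,-47,240],"dr":[0,0,0],"jaw":0.5},
  {"slide":[18,-47,240],"dr":[0,0,0],"jaw":0.5},
  {"slide":[18,-47,240],"dr":[0,0,0],"jaw":0.5},
])

```text
t: 23.65
tool_pos: [0.4718, -0.16, 0.1963]
orientation: [3.096, 0.526, 0.002]
force: [0.6, -0.6, 0.6]
opening: 0.0464
gripper_force: 0.0
```

Request:
servo_tool([
  {"slide":[0,0,5],"dr":[0,0,0],"jaw":0.5},
  {"slide":[0,0,7],"dr":[0,0,0],"jaw":0.55},
  {"slide":[0,0,7.5],"dr":[0,0,0],"jaw":0.6},
  {"slide":[0,0,7.5],"dr":[0,0,0],"jaw":0.63},
  {"slide":[0,0,7.5],"dr":[0,0,0],"jaw":0.66},
  {"slide":[0,0,7.5],"dr":[0,0,0],"jaw":0.7},
  {"slide":[0,0,7.5],"dr":[0,0,0],"jaw":0.8},
  {"slide":[0,0,7.5],"dr":[0,0,0],"jaw":0.85},
  {"slide":[0,0,7.5],"dr":[0,0,0],"jaw":0.85},
  {"slide":[0,0,7.5],"dr":[0,0,0],"jaw":0.85},
])

```text
t: 24.65
tool_pos: [0.4713, -0.1598, 0.188]
orientation: [3.097, 0.527, 0.0]
force: [-0.9, 0.3, 0.8]
opening: 0.0288
gripper_force: 15.0
```

Request:
servo_tool([
  {"slide":[0,0,-10],"dr":[0,0,0],"jaw":0.85},
  {"slide":[0,0,-40],"dr":[0,0,0],"jaw":0.85},
  {"slide":[0,0,-75],"dr":[0,0,0],"jaw":0.85},
  {"slide":[0,0,-100],"dr":[0,0,0],"jaw":0.85},
  {"slide":[0,0,-100],"dr":[0,0,0],"jaw":0.85},
  {"slide":[0,0,-100],"dr":[0,0,0],"jaw":0.85},
  {"slide":[0,0,-100],"dr":[0,0,0],"jaw":0.85},
])

```text
t: 25.35
tool_pos: [0.4708, -0.1595, 0.2869]
orientation: [-3.096, -0.526, 0.002]
force: [0.1, -0.4, -0.4]
opening: 0.0286
gripper_force: 15.0
```

```bash
python3 - <<'E'
from h import *
im,d,p=grab('wrist'); save('w8',im[120:320,150:370],3)
s=read_state(); print(s['tool_pos'],s['opening'],s['gripper_force'],s['force'],tgt(.5983,-.3078,.1)); np.savez('held.npz',**dict(np.load('wrist.npz')))
E
```

```text
[ 0.47066633 -0.15946768  0.28653707] 0.02875010035885555 14.99992492608726 [-0.3778625  -0.38640794 -0.16515682] (array([7.150e+01, 1.822e+02, 1.000e-01]), array([-0.002,  0.002, -0.   ]), np.float64(0.337))
```

View pics/w8.png

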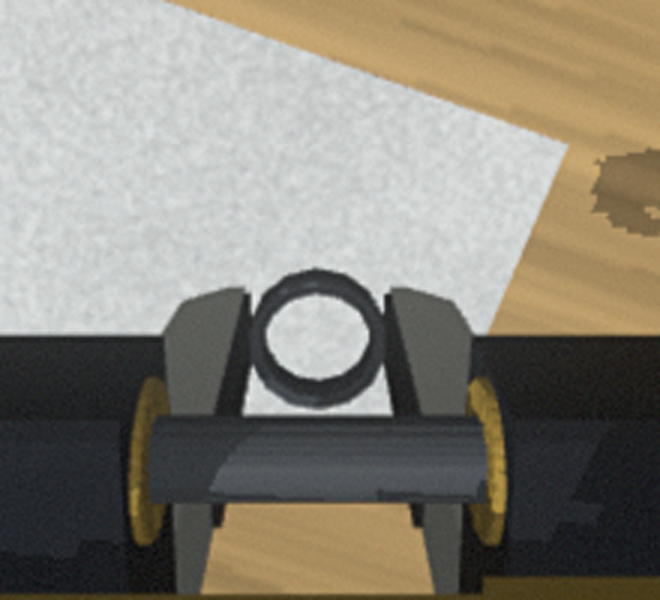

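The ring is held level, its hole near full-frame (255.7,232). I'll compute the ring's offset from the tool axis.

```bash
python3 - <<'E'
from h import *
z=np.load('held.npz'); im=z['im']; g=cv2.cvtColor(im,cv2.COLOR_RGB2GRAY)
m=(g>115).astype(np.uint8); n,l,st,c=cv2.connectedComponentsWithStats(m,connectivity=4); i=l[232,256]; print(st[i],c[i],z['d'][216,256])
r=ray(z,*c[i],.1035); print(r, cloud(z,z['d'])[213:217,253:258,2].max())
print(tgt(.5983,-.3078,.1)[0], 'ring-tcp',r[:2]-read_state()['tool_pos'][:2])
E
```

```text
[239 218  34  29 758] [255.3944591  231.76253298] 0.16779979
[ 0.47071005 -0.15873883  0.1035    ] 0.2661405999156338
[7.150e+01 1.822e+02 1.000e-01] ring-tcp [4.37182085e-05 7.28849044e-04]
```

Request:
servo_tool([
  {"slide":[14,36,0],"dr":[0,0,0],"jaw":0.85},
  {"slide":[28,72,0],"dr":[0,0,0],"jaw":0.85},
  {"slide":[42,108,0],"dr":[0,0,0],"jaw":0.85},
  {"slide":[56,144,0],"dr":[0,0,0],"jaw":0.85},
  {"slide":[66,170,0],"dr":[0,0,0],"jaw":0.85},
  {"slide":[71.5,182,0],"dr":[0,0,0],"jaw":0.85},
  {"slide":[71.5,182,0],"dr":[0,0,0],"jaw":0.85},
  {"slide":[71.5,182,0],"dr":[0,0,0],"jaw":0.85},
  {"slide":[71.5,182,0],"dr":[0,0,0],"jaw":0.85},
  {"slide":[71.5,182,0],"dr":[0,0,0],"jaw":0.85},
])

```text
t: 26.4
tool_pos: [0.5985, -0.3071, 0.2878]
orientation: [-3.097, -0.527, 0.001]
force: [-0.1, 0.4, -0.3]
opening: 0.0286
gripper_force: 15.0
```

```bash
python3 - <<'E'
from h import *
im,d,p=grab('wrist'); save('w9',im[120:320,150:370],3); s=read_state(); print(s['tool_pos'],tgt(.5983,-.3078,.01))
im,d,p=grab('top')
E
```

```text
[ 0.59860274 -0.30719848  0.28800161] (array([-0.5,  0.5, 92. ]), array([-0.,  0., -0.]), np.float64(0.337))
```

View pics/w9.png

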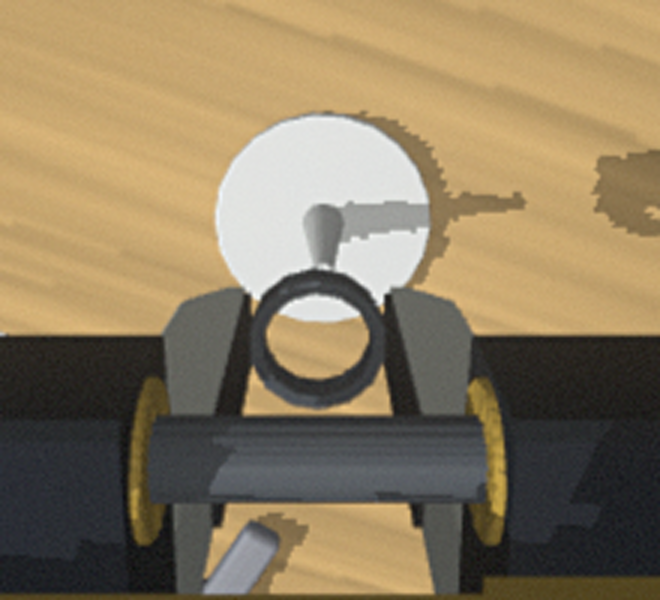

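The cone axis shows slightly right of the ring (crop column about 323 against 317). I'll re-measure the saucer from this pose.

```bash
python3 - <<'E'
from h import *
im,d,p=load('wrist')
m=(im.min(2)>110)&(np.ptp(im.astype(int),axis=2)<25); m[:150]=0;m[212:]=0; m[:,:215]=0;m[:,300:]=0
n,l,st,c=cv2.connectedComponentsWithStats(m.astype(np.uint8)); i=1+st[1:,4].argmax(); print(st[i])
cn=max(cv2.findContours((l==i).astype(np.uint8),0,1)[0],key=len)
H=cv2.convexHull(cn)[:,0]; H=H[H[:,1]<208]
P=np.array([ray(p,*q,.008)[:2] for q in H],np.float64)*1000
A=np.c_[2*P,np.ones(len(P))]; x=np.linalg.lstsq(A,(P**2).sum(1),rcond=None)[0]; print(x[:2],np.sqrt(x[2]+x[:2]@x[:2]))
print('tip',ray(p,150+325/3,120+268/3,.058), 'base',ray(p,150+322/3,120+212/3,.008))
s=read_state();print(s['tool_pos'],p['rvec'],tgt(.5985,-.308,.1))
E
```

```text
[ 222  158   72   54 3217]
[ 599.63688616 -308.19295748] 35.362336343352844
tip [ 0.59935889 -0.3087134   0.058     ] base [ 0.60193709 -0.3073426   0.008     ]
[ 0.59869318 -0.30731121  0.28815582] [-2.39035423  1.69630185  0.21155544] (array([-0.4,  0.6,  2.2]), array([ 0., -0., -0.]), np.float64(0.337))
```

Request:
servo_tool([
  {"slide":[0,1.2,0],"dr":[0,0,0],"jaw":0.85},
  {"slide":[0,1.2,12],"dr":[0,0,0],"jaw":0.85},
  {"slide":[0,1.2,24],"dr":[0,0,0],"jaw":0.85},
  {"slide":[0,1.2,36],"dr":[0,0,0],"jaw":0.85},
  {"slide":[0,1.2,46],"dr":[0,0,0],"jaw":0.85},
  {"slide":[0,1.2,56],"dr":[0,0,0],"jaw":0.85},
  {"slide":[0,1.2,64],"dr":[0,0,0],"jaw":0.85},
  {"slide":[0,1.2,64],"dr":[0,0,0],"jaw":0.85},
  {"slide":[0,1.2,64],"dr":[0,0,0],"jaw":0.85},
])

```text
t: 27.4
tool_pos: [0.5993, -0.309, 0.2239]
orientation: [-3.097, -0.527, 0.0]
force: [-0.8, 0.3, 0.4]
opening: 0.029
gripper_force: 15.0
```

Request:
servo_tool([
  {"slide":[0,0,8],"dr":[0,0,0],"jaw":0.85},
  {"slide":[0,0,15],"dr":[0,0,0],"jaw":0.85},
  {"slide":[0,0,20],"dr":[0,0,0],"jaw":0.85},
  {"slide":[0,0,24],"dr":[0,0,0],"jaw":0.85},
  {"slide":[0,0,25],"dr":[0,0,0],"jaw":0.85},
  {"slide":[0,0,25],"dr":[0,0,0],"jaw":0.85},
])

```text
t: 28.0
tool_pos: [0.5992, -0.3089, 0.1987]
orientation: [-3.097, -0.527, 0.001]
force: [-0.3, 0.1, 0.2]
opening: 0.0288
gripper_force: 15.0
```

No side forces. Ring bottom should meet the saucer at TCP z ≈ 0.196.

Request:
servo_tool([
  {"slide":[0,0,1],"dr":[0,0,0],"jaw":0.85},
  {"slide":[0,0,2],"dr":[0,0,0],"jaw":0.85},
  {"slide":[0,0,2.2],"dr":[0,0,0],"jaw":0.85},
  {"slide":[0,0,2.2],"dr":[0,0,0],"jaw":0.85},
])

```text
t: 28.4
tool_pos: [0.5993, -0.309, 0.1968]
orientation: [3.097, 0.526, 0.0]
force: [0.4, -0.7, 0.6]
opening: 0.0286
gripper_force: 15.0
```

Request:
servo_tool([
  {"slide":[0,0,0.4],"dr":[0,0,0],"jaw":0.85},
  {"slide":[0,0,0.4],"dr":[0,0,0],"jaw":0.85},
])

```text
t: 28.6
tool_pos: [0.5993, -0.309, 0.1963]
orientation: [3.097, 0.527, -0.0]
force: [0.1, 0.2, 0.5]
opening: 0.0288
gripper_force: 15.0
```

Request:
servo_tool([
  {"slide":[0,0,0.4],"dr":[0,0,0],"jaw":0.85},
  {"slide":[0,0,0.4],"dr":[0,0,0],"jaw":0.85},
])

```text
t: 28.8
tool_pos: [0.5993, -0.309, 0.1961]
orientation: [3.097, 0.527, 0.0]
force: [-0.5, -0.2, 1.5]
opening: 0.0287
gripper_force: 15.0
```

Request:
servo_tool([
  {"slide":[0,0,0.3],"dr":[0,0,0],"jaw":0.85},
  {"slide":[0,0,0.3],"dr":[0,0,0],"jaw":0.85},
])

```text
t: 29.0
tool_pos: [0.5994, -0.309, 0.1961]
orientation: [3.097, 0.527, 0.0]
force: [-2.7, 0.1, 4.7]
opening: 0.0283
gripper_force: 15.0
```

Request:
servo_tool([
  {"slide":[0,0,0],"dr":[0,0,0],"jaw":0.68},
  {"slide":[0,0,0],"dr":[0,0,0],"jaw":0.66},
  {"slide":[0,0,0],"dr":[0,0,0],"jaw":0.6},
  {"slide":[0,0,0],"dr":[0,0,0],"jaw":0.55},
  {"slide":[0,0,0],"dr":[0,0,0],"jaw":0.52},
  {"slide":[0,0,-5],"dr":[0,0,0],"jaw":0.52},
  {"slide":[0,0,-20],"dr":[0,0,0],"jaw":0.52},
  {"slide":[0,0,-50],"dr":[0,0,0],"jaw":0.52},
  {"slide":[0,0,-90],"dr":[0,0,0],"jaw":0.52},
  {"slide":[0,0,-130],"dr":[0,0,0],"jaw":0.52},
  {"slide":[0,0,-150],"dr":[0,0,0],"jaw":0.52},
  {"slide":[0,0,-150],"dr":[0,0,0],"jaw":0.52},
  {"slide":[0,0,-150],"dr":[0,0,0],"jaw":0.52},
  {"slide":[0,0,-150],"dr":[0,0,0],"jaw":0.52},
])

```text
t: 30.4
tool_pos: [0.5988, -0.3087, 0.3439]
orientation: [-3.095, -0.526, 0.003]
force: [-0.6, 0.0, 0.1]
opening: 0.0447
gripper_force: 0.0
```

```bash
python3 - <<'E'
from h import *
s=read_state(); print(s['t'],s['tool_pos'],s['force'])
w,d,p=grab('wrist'); im,_,_=grab('scene')
a=cv2.resize(w[100:250,170:350],(480,400),interpolation=2); b=cv2.resize(im[100:340,120:420],(500,400),interpolation=2)
save('fin',cv2.resize(np.hstack([a,b]),(800,327)))
E
```

```text
30.4 [ 0.59881249 -0.30872723  0.34390466] [-0.60899266  0.02631677  0.09687294]
```

View pics/fin.png

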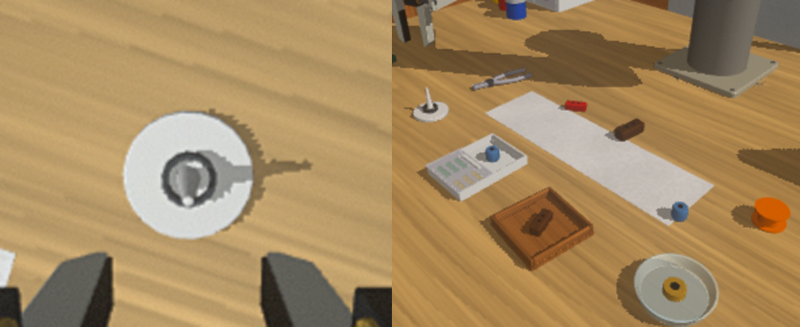

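The left half shows the ring flat on the saucer around the cone at (188,180). The right half shows the bead in the bay (492,153), the toggle in the tray (540,222) and the spacer in the dish (675,289), with the crimper and reel untouched. Handing in.

```bash
python3 -c "
from plant import close_job; print(close_job())"
```

```text
the job is handed in; nothing more can be done
None
```

The job is handed in at about 30 s: the bead, spacer, toggle and ring are each set down in their places, in the order asked, and the last pictures show the crimping tool and reel untouched.

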